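# Seat a crystal carrier in the test bed, clamp it and start the test

## Robot

A 6-joint arm with a two-finger parallel gripper is mounted at the origin on the work surface. World frame = base frame: x ahead of the robot, y to its left, z up, the work surface at z = 0. Lengths are in mm, angles in rad, forces in N, time in s.
With the tool pointing down it reaches from about 400 to 925 mm from the base axis. Payload 12.5 kg.
Tool frame: the origin (TCP) lies midway between the tips of the shut fingers; the grasp point (between the pads) lies 19 mm behind it; z points along the fingers, y is the direction in which the jaws open and shut (so a half turn about z gives the same grasp; the last joint's range is limited). The gripper opens to 95 mm and grips with 3 to 60 N. Pads are 20 mm wide; open, the fingers measure 119 mm over their backs; the gripper's body (75 mm by 180 mm) begins 59 mm behind the grasp point.
Start: joints at [1.235, 0.491, 1.559, -0, 1.092, -0.106], TCP at [142.346, 608.592, 214.661] pointing down, gripper open.
Joint ranges: [-3.1, 3.1], [-0.84, 2.19], [0.05, 2.79], [-1.13, 4.28], [0.06, 2.93], [-2.69, 2.69]. Speed limits (rad/s): [2.22, 2.22, 2.79, 3.14, 3.14, 3.14].

## Interface

Orientations are given as a 3x3 rotation matrix whose columns are the frame's x, y, z axes.
In Python, from plant import monitor, imaging, env gives the robot as it stands.
- The arm moves only by the tool move_arm, never from a script. Its argument "moves" is a list that holds one entry, the list of rows, each a list of 7 numbers: the shift along the tool's x, y, z in cm, then the turn, a rotation vector about the tool's x, y, z in degrees, then the finger opening in cm, from 0 to 9.51. A call has 1 to 12 rows; each row shifts and turns the commanded pose from where the row before left it, along the tool's axes as they then stand; what a row does not reach is not made up. A row lasts 1/10 s, in which the tool goes at most 50 mm and 8.59 degrees, less where a joint would pass 70% of its speed; a pose out of reach is approached as far as the arm can. A call is refused whole if a number of a shift passes 5 or a number of a turn 8.59, either way. A call with a gripper value outside its range is refused whole. The fingers move at their own pace and stop on an object; "grip_force" is the grip in N (left out, the last holds). Time passes only in rows, so rows that do not move let the fingers close. It gives the time, the measured TCP pose, the force and the opening at its end, in the units of the state.
- monitor.observe(): the state, without advancing time (a new reading comes with each control period).
- imaging.grab_frame(name): name is "scene" or "top" or "wrist"; returns a dict with "pixels" (400x640x3 uint8, blue, green, red), "fx", "fy", "cx", "cy" (pixels), "k1" (the pictures are not rectified: a ray, as slopes to the right and down, at radius r is drawn at 1 + k1 r^2 times it, then the intrinsics apply), "rvec" (rotation vector, rad) and "tvec" (3), from world to camera coordinates, as OpenCV has them. Camera axes: x right, y down, z forward; pixel columns grow to the right and rows downward; lengths in mm; the calibration is good to about 2 mm. A picture is of the moment at which its call begins. There is no depth.
- env.finish_job(): hands the job in, once; it reports no verdict.
The state is a dict: "time_s": time; "joint_positions": joint angles; "dq": joint speeds; "joint_torque": joint torques, N m; "tcp_pos": TCP position; "orientation": TCP orientation; "wrist_force": force on the tool from outside, world axes, zero at the start; "moment": the same for the moment, N m; "finger_gap": opening from 0.0 (shut) to 1.0 (fully open).
Only numpy, scipy, OpenCV 4.12 (cv2) and the standard library are available. Lean on these libraries where they do the work, as an engineer would, in place of code of your own. Each camera call takes 0.05 s, during which the arm holds its last target. There are 200 camera calls.

## Task

Load the oblong crystal carrier (the one with the fin grip) into the test bed: lay it flat on the lead-in deck in front of the recess, then slide it along the deck, never lifting it over the recess, until it drops fully home in the recess. Wind the crank clockwise until the jaw presses firmly on the carrier, then push the start button right down and let go. Leave the square carrier and everything else on the counter where they are.

Things in the scene. Friction and masses are not known exactly. Their poses are not given: they have to be found in the camera images.
- carrier_grip (a point): Oblong carrier to load: loose aluminium plate 80 (x) x 110 (y) x 14 mm, 0.3-0.5 kg, same either way round. Upright fin in its middle, 14 mm thick (x) x 50 long (y), 14 to 54 mm above the underside: grasp it across its thickness. Crystal cans 16 mm high stand along both short edges, |y| 33-51 mm. This point: in the fin over the plate's middle, 38 mm above the underside.
- square_knob (a point): The other carrier, not wanted and not fitting: loose square aluminium plate 100 x 100 x 14 mm with a round knob 28 mm across (14 to 50 mm above its underside) and cans along two edges. This point is in the knob, 34 mm above its underside.
- bed: Test bed, fixed low steel fixture. Origin on the counter below the recess's centre; x = sliding direction, from lead-in deck to recess; y to the fence; z up. Deck top z 30 mm. Fence (fixed jaw): face at y +57.5, x -145 to +43. End stop: face at x +43. Both 12 mm above the deck. On the -y side: jaw (top z 53.5), crank on a housing (top z 50), start button.
- pocket (a point): Centre of the recess, on its floor (bed x 0, y 0, z 24 mm); axes as the bed. The recess is 6 mm deep, x -42.5 to +43, y -60 to +57.5 mm, so the carrier has about 3 mm of play all round; brass strips on its floor.
- leadin (a point): Point on top of the lead-in deck (bed x -98, y -4, z 30 mm) where the carrier's middle is well laid before sliding, its 80 mm side along the slide, its 110 mm side across; axes as the bed. The deck spans bed x -150 to -42.5, y -75 to +57.5 mm.
- jaw_face (a point): Middle of the moving jaw's clamping face (60 mm wide, 22 mm high), 5 mm above the deck; the face looks to the bed's +y.
- jaw (a joint): Travel of the moving jaw towards the recess and fence (bed +y), m; starts at 0 to 0.016 and meets a seated carrier at about 0.043 to 0.048; at most 0.056. Driven by the crank, 16 mm per radian; friction keeps it where it is left.
- crank (a joint): Crank angle, rad, growing clockwise from above, which closes the jaw; starts at 0 to 1, range 0 to 3.5, meets a seated carrier at 2.7 to 3.0. At angle a the arm points (2.97 - a) rad anticlockwise from the bed's +x. Turning it takes about 3 to 4 N at the knob; 6 to 12 N more clamps firmly.
- crank_axis (a point): Point on the crank's upright axis, at bed x -30, y -172, z 80 mm; axes as the bed.
- knob_grip (a point): Upright round crank knob, 22 mm across, 68 to 110 mm above the counter, spinning freely on the crank's arm 60 mm from the crank's axis. This point is on the knob's axis, 92 mm above the counter, a good height to grip from above and lead round the circle. Arm and hub below reach up to 68 mm.
- start_top (a point): Centre of the top of the start button, round, 32 mm across, on the bed; pressed straight down, 6 mm travel, about 5 N.
- start (a joint): Start button travel, m, 0 up to 0.006 fully down; springs back.
- jar: Low closed glass jar, 52 mm across, 55 mm high, behind the bed; leave alone. Origin: centre of its underside.
- reel: Component reel lying flat, 130 mm across, 14 mm high; leave alone. Origin: centre of its underside.
- tape: Roll of paper tape lying flat, 84 mm across, 24 mm high; leave alone. Origin: centre of its underside.
- driver: Screwdriver 180 mm long, lying to the right of the bed; leave alone. Origin: along its length, on its underside.
- meter: Hand-held meter lying flat, 150 x 80 x 43 mm, right of the bed; leave alone. Origin: centre of its underside.
Things that resemble listed ones, but are neither listed nor needed, are in the scene too. What is shaped like the part that bears carrier_grip but blue or orange is not meant.

How it is judged:
By the outcome, as a careful person would: the job done as asked, in the order asked, and still so for the second after the job is handed in, with the robot touching nothing.
It also fails if it takes over 69 s, if anything falls off the work surface, if the arm or the gripper's body presses on something with over 40 N, if the wrist force passes 120 N, or if a joint passes its speed limit or range.

## Working session

There is one attempt and no reset: what is moved stays moved. The work goes in short steps, Python scripts to look and compute and a tool call to move; the robot and the scene stay as the last step left them, time stands still between calls to the robot, and variables do not carry over. Pictures are saved under pics/ and viewed, about 8 in all and at most 12, crops included, and the job is handed in when it is done.

Besides the shell and the picture viewer there is one more tool, called by a JSON object that holds its "api" and its "payload". move_arm: Moves the arm, as the interface text tells. Its arguments: {"type":"object","properties":{"moves":{"type":"array","items":{"type":"array","items":{"type":"array","items":{"type":"number"}}}},"grip_force":{"type":"number"}},"required":["moves"]}

```bash
mkdir -p pics
cat > h.py <<'E'
import numpy as np, cv2
from plant import monitor, imaging, env
def grab(n,save=None):
    f=imaging.grab_frame(n)
    f['R']=cv2.Rodrigues(np.array(f['rvec'],float))[0]; f['t']=np.array(f['tvec'],float).ravel()
    if save: cv2.imwrite('pics/'+save,f['pixels'])
    return f
def K(f): return np.array([[f['fx'],0,f['cx']],[0,f['fy'],f['cy']],[0,0,1.]])
def dist(f): return np.array([f['k1'],0,0,0,0.])
def ray(f,uv):
    p=cv2.undistortPoints(np.array(uv,float).reshape(-1,1,2),K(f),dist(f)).reshape(-1,2)
    d=np.c_[p,np.ones(len(p))]@f['R']
    return -f['R'].T@f['t'], d
def onz(f,uv,z):
    c,d=ray(f,uv); return c+d*((z-c[2])/d[:,2])[:,None]
def proj(f,P):
    return cv2.projectPoints(np.array(P,float).reshape(-1,1,3),f['R'],f['t'],K(f),dist(f))[0].reshape(-1,2)
def tri(f1,u1,f2,u2):
    c1,d1=ray(f1,[u1]);c2,d2=ray(f2,[u2]);A=np.c_[d1[0],-d2[0]]
    s=np.linalg.lstsq(A,c2-c1,rcond=None)[0]; a=c1+s[0]*d1[0];b=c2+s[1]*d2[0]
    return (a+b)/2,np.linalg.norm(a-b)
E
python3 - <<'E'
from h import *
import pickle
fs={n:grab(n,n+'0.png') for n in('scene','top','wrist')}
pickle.dump(fs,open('f0.pkl','wb'))
for n,f in fs.items(): print(n,f['fx'],f['k1'],(-f['R'].T@f['t']).round(0))
s=monitor.observe();print(s)
E
```

```text
scene 427.7889722054019 -0.02785552570274404 [1165.  616.  762.]
top 382.68191931066747 -0.05227489794258459 [ 396.  -32. 1120.]
wrist 283.1463752654985 -0.03110524448426593 [ 70. 625. 384.]
{'time_s': 0.15, 'joint_positions': array([ 1.23539914e+00,  4.91416408e-01,  1.55929541e+00, -9.59946370e-07,
        1.09172991e+00, -1.05581545e-01]), 'dq': array([ 0.00072142, -0.00203986, -0.00123832,  0.0011515 ,  0.00113141,
       -0.0001638 ]), 'joint_torque': array([ 1.40057793e-03, -6.12899923e+01, -2.58277094e+01,  6.92752074e-02,
        4.73443384e-02, -5.06146318e-05]), 'tcp_pos': array([142.28169563, 608.40642408, 214.20374512]), 'orientation': array([[-9.73708496e-01,  2.27797470e-01, -2.78663051e-04],
       [ 2.27797623e-01,  9.73708170e-01, -8.02042650e-04],
       [ 8.86332026e-05, -8.44434524e-04, -9.99999640e-01]]), 'wrist_force': array([-0.14841902,  1.01148519,  0.44375085]), 'moment': array([ 0.05361989, -0.02087812,  0.02596343]), 'finger_gap': 0.999254811774626}
```

View pics/top0.png

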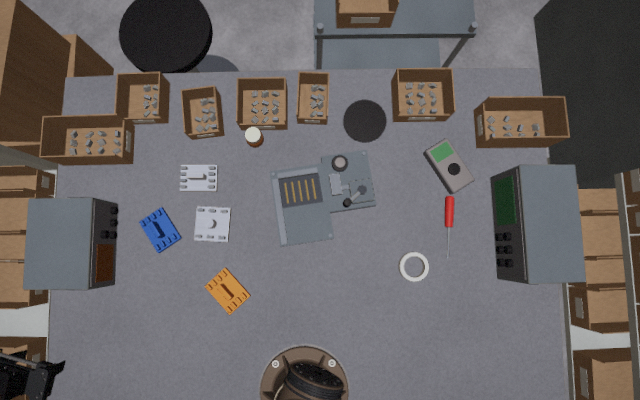

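View pics/scene0.png

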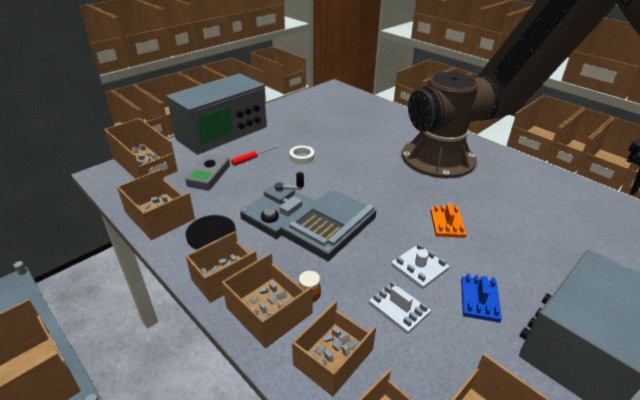

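The top view shows the silver oblong carrier with a fin at (198,178). Look-alikes are the silver square with a knob at (212,224), blue at (160,230) and orange at (228,290). The bed recess is at about (301,190), its deck at (304,222), the crank knob near (350,200) and the start button at (340,162).

Run:
```python
from h import *
import pickle
fs=pickle.load(open('f0.pkl','rb'))
t=fs['top']; p=t['pixels']; s=fs['scene']
a=cv2.resize(p[140:260,170:250],None,fx=4,fy=4,interpolation=cv2.INTER_CUBIC)
b=cv2.resize(p[140:260,262:382],None,fx=4,fy=4,interpolation=cv2.INTER_CUBIC)
cv2.imwrite('pics/crop1.png',np.hstack([a,b]))
# white plate
g=p.min(2); hsv=cv2.cvtColor(p,cv2.COLOR_BGR2HSV)
m=((g>150)).astype(np.uint8); m=cv2.morphologyEx(m,cv2.MORPH_CLOSE,np.ones((5,5)))
for c in cv2.findContours(m,0,2)[0]:
    if cv2.contourArea(c)>300:
        r=cv2.minAreaRect(c); bx=cv2.boxPoints(r); w=onz(t,bx,14); print(r,'\n',w.round(0)[:,:2],onz(t,[r[0]],14).round(1), [np.linalg.norm(w[i]-w[i-1]).round(0) for i in range(4)])
# brass
h=hsv; m=((h[...,0]>12)&(h[...,0]<30)&(h[...,1]>80)&(h[...,2]>90)).astype(np.uint8)
m[:, :270]=0;m[:,335:]=0;m[:165]=0;m[215:]=0
m=cv2.morphologyEx(m,cv2.MORPH_CLOSE,np.ones((3,3)))
for c in cv2.findContours(m,0,2)[0]:
    r=cv2.minAreaRect(c)
    if len(c)>5: print('brass',r, onz(t,cv2.boxPoints(r),25).round(0)[:,:2].tolist())
```

```text
((599.5, 337.0), (24.0, 59.0), 90.0) 
 [[ 161. -764.]
 [ 153. -946.]
 [  85. -940.]
 [  94. -759.]] [[ 123.6 -851.2   14. ]] [np.float64(67.0), np.float64(181.0), np.float64(68.0), np.float64(181.0)]
((24.0, 321.5), (37.0, 48.0), 90.0) 
 [[249. 899.]
 [250. 747.]
 [144. 742.]
 [142. 893.]] [[195.9 819.3  14. ]] [np.float64(107.0), np.float64(152.0), np.float64(106.0), np.float64(151.0)]
((414.0, 266.5), (29.0, 28.0), 90.0) 
 [[ 382. -280.]
 [ 380. -361.]
 [ 298. -357.]
 [ 300. -276.]] [[ 340.1 -318.4   14. ]] [np.float64(82.0), np.float64(81.0), np.float64(82.0), np.float64(80.0)]
((211.61380004882812, 223.5655059814453), (34.29365921020508, 34.880882263183594), 3.3664605617523193) 
 [[428. 316.]
 [529. 311.]
 [521. 210.]
 [420. 216.]] [[474.3 263.   14. ]] [np.float64(100.0), np.float64(102.0), np.float64(101.0), np.float64(101.0)]
((198.0, 177.5), (25.0, 36.0), 90.0) 
 [[650. 360.]
 [648. 252.]
 [573. 251.]
 [575. 358.]] [[611.3 305.4  14. ]] [np.float64(75.0), np.float64(108.0), np.float64(75.0), np.float64(107.0)]
brass ((286.1756591796875, 192.55406188964844), (19.234682083129883, 1.8083888292312622), 80.53767395019531) [[587.0, 51.0], [588.0, 46.0], [532.0, 37.0], [531.0, 42.0]]
brass ((292.96246337890625, 191.50575256347656), (19.387290954589844, 1.7486575841903687), 81.25383758544922) [[590.0, 31.0], [591.0, 26.0], [534.0, 18.0], [534.0, 23.0]]
brass ((299.83782958984375, 190.52703857421875), (19.39908218383789, 1.8083888292312622), 80.53767395019531) [[592.0, 11.0], [593.0, 6.0], [537.0, -2.0], [536.0, 3.0]]
brass ((306.6400146484375, 189.48001098632812), (19.233304977416992, 1.6970562934875488), 81.8698959350586) [[595.0, -9.0], [596.0, -14.0], [540.0, -21.0], [539.0, -16.0]]
brass ((313.4248352050781, 188.51156616210938), (19.235233306884766, 1.7486575841903687), 81.25383758544922) [[597.0, -29.0], [598.0, -34.0], [542.0, -41.0], [541.0, -36.0]]
```

View pics/crop1.png

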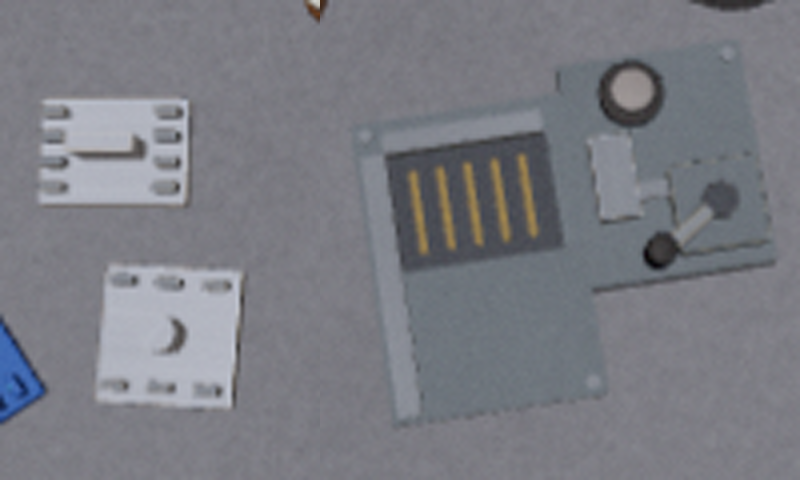

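The crop confirms the oblong silver plate with the upright fin, 8 cans along its short edges, at about (198,178) in the top image. The bed is yawed about 8°, with the crank arm pointing front-left. I'll move above the carrier and look from near.

{"api": "move_arm", "payload": {"moves": [[[0, 0, 0, 0, 0, 8.4, 9.5], [0, 0, 0, 0, 0, 8.4, 9.5], [0, 0, 0, 0, 0, 8.4, 9.5], [0, 0, 0, 0, 0, 8.4, 9.5], [0, 0, 0, 0, 0, 8.4, 9.5], [0, 0, 0, 0, 0, 8.4, 9.5], [0, 0, 0, 0, 0, 8.4, 9.5], [0, 0, 0, 0, 0, 8.4, 9.5], [0, 0, 0, 0, 0, 8.4, 9.5]]]}}

```text
time_s: 1.05
tcp_pos: [142.3, 608.5, 214.4]
orientation: [[-0.015, 1.0, -0.0], [1.0, 0.015, -0.0], [-0.0, -0.0, -1.0]]
wrist_force: [-0.3, 0.6, 0.2]
finger_gap: 1.001
```

{"api": "move_arm", "payload": {"moves": [[[-4, 1.9, 0, 0, 0, 0, 9.5], [-4, 1.9, 0, 0, 0, 0, 9.5], [-4, 1.9, 0, 0, 0, 0, 9.5], [-4, 1.9, 0, 0, 0, 0, 9.5], [-4, 1.9, 0, 0, 0, 0, 9.5]]]}}

```text
time_s: 1.55
tcp_pos: [242.0, 409.0, 214.6]
orientation: [[-0.022, 1.0, 0.0], [1.0, 0.022, -0.0], [-0.0, 0.0, -1.0]]
wrist_force: [1.4, 0.4, -0.2]
finger_gap: 0.999
```

{"api": "move_arm", "payload": {"moves": [[[-1.4, 4.6, 0.6, 0, 0, 0, 9.5], [-1.4, 4.6, 0.6, 0, 0, 0, 9.5], [-1.4, 4.6, 0.6, 0, 0, 0, 9.5], [-1.4, 4.6, 0.6, 0, 0, 0, 9.5], [-1.4, 4.6, 0.6, 0, 0, 0, 9.5], [-1.4, 4.6, 0.6, 0, 0, 0, 9.5], [-1.4, 4.6, 0.6, 0, 0, 0, 9.5], [-1.4, 4.6, 0.6, 0, 0, 0, 9.5], [0, 0, 0, 0, 0, 0, 9.5], [0, 0, 0, 0, 0, 0, 9.5]]]}}

```text
time_s: 2.55
tcp_pos: [612.1, 305.9, 165.5]
orientation: [[-0.02, 1.0, -0.002], [1.0, 0.02, -0.0], [-0.0, -0.002, -1.0]]
wrist_force: [-0.3, 0.6, 0.2]
finger_gap: 1.0
```

Run:
```python
from h import *
import pickle
f=grab('wrist','w1.png'); pickle.dump(f,open('w1.pkl','wb'))
s=monitor.observe();print(s['time_s'],s['tcp_pos'],s['orientation'],s['joint_positions'])
print('cam',(-f['R'].T@f['t']).round(1),f['R'][2])
print(proj(f,[s['tcp_pos'],[611,305,14]]))
```

```text
2.6 [611.31364923 306.55180412 166.11018019] [[-2.12494731e-02  9.99773388e-01 -1.27795961e-03]
 [ 9.99774175e-01  2.12491441e-02 -2.70441205e-04]
 [-2.43224371e-04 -1.28341774e-03 -9.99999147e-01]] [3.68222104e-01 6.21479234e-01 1.45207057e+00 2.36859895e-04
 1.06933250e+00 3.46857192e-01]
cam [611.1 379.5 335.8] [ 0.00443654 -0.26402059 -0.96450684]
[[314.38734567 239.64285741]
 [314.9514538  188.84753812]]
```

View pics/w1.png

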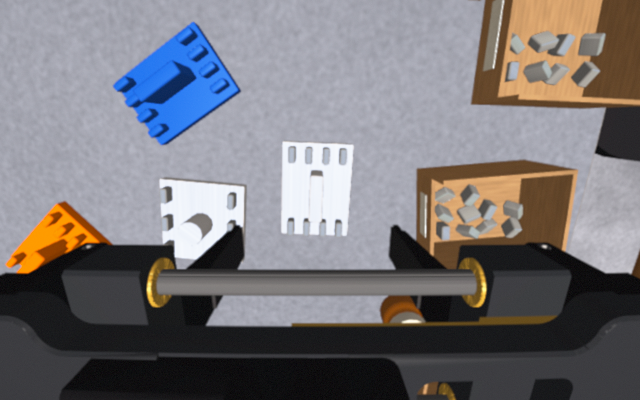

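Run:
```python
from h import *
import pickle
f=pickle.load(open('w1.pkl','rb')); p=f['pixels']
m=(p.min(2)>185).astype(np.uint8); m[:,:265]=0;m[:,370:]=0;m[:130]=0;m[245:]=0
m=cv2.morphologyEx(m,cv2.MORPH_CLOSE,np.ones((9,9)))
c=max(cv2.findContours(m,0,2)[0],key=cv2.contourArea)[:,0,:]
w=onz(f,c,14)[:,:2].astype(np.float32)
r=cv2.minAreaRect(w);print(r)
# fin top: sample ends visually
print('fin top',onz(f,[[310,172],[322,172],[317,171]],54).round(1).tolist())
for z in(50,70,90):print('box',onz(f,[[418,170],[575,170]],z).round(0).tolist())
```

```text
((611.9044799804688, 303.2741394042969), (110.98419952392578, 81.05368041992188), 89.16157531738281)
fin top [[605.7, 331.5, 54.0], [617.8, 331.8, 54.0], [612.7, 332.7, 54.0]]
box [[716.0, 335.0, 50.0], [882.0, 339.0, 50.0]]
box [[708.0, 338.0, 70.0], [863.0, 342.0, 70.0]]
box [[701.0, 341.0, 90.0], [844.0, 345.0, 90.0]]
```

Run:
```python
from h import *
import pickle
f=pickle.load(open('w1.pkl','rb')); t=pickle.load(open('f0.pkl','rb'))['top']; 
for z in(0,50,80,97): print(z,onz(t,[[190,139],[221,132],[190,132]],z).round(0)[:,:2].tolist(), proj(f,onz(t,[[190,139]],z)).round(0))
```

```text
0 [[733.0, 337.0], [753.0, 242.0], [756.0, 337.0]] [[418. 162.]]
50 [[718.0, 320.0], [737.0, 230.0], [739.0, 321.0]] [[419. 184.]]
80 [[709.0, 310.0], [727.0, 222.0], [730.0, 311.0]] [[419. 201.]]
97 [[704.0, 305.0], [722.0, 218.0], [724.0, 305.0]] [[420. 212.]]
```

{"api": "move_arm", "payload": {"moves": [[[-0.3, 0.05, 0, 0, 0, 2, 9.5], [0, 0, 4, 0, 0, 0, 9.5], [0, 0, 4, 0, 0, 0, 7], [0, 0, 3, 0, 0, 0, 5], [0, 0, 2, 0, 0, 0, 4], [0, 0, 1, 0, 0, 0, 4], [0, 0, 0.6, 0, 0, 0, 4], [0, 0, 0, 0, 0, 0, 4]]], "grip_force": 30}}

```text
time_s: 3.4
tcp_pos: [612.2, 304.1, 21.0]
orientation: [[0.013, 1.0, 0.0], [1.0, -0.013, 0.0], [0.0, 0.0, -1.0]]
wrist_force: [0.5, 1.1, 0.4]
finger_gap: 0.551
```

{"api": "move_arm", "payload": {"moves": [[[0, 0, 0, 0, 0, 0, 0], [0, 0, 0, 0, 0, 0, 0], [0, 0, 0, 0, 0, 0, 0], [0, 0, 0, 0, 0, 0, 0], [0, 0, 0, 0, 0, 0, 0], [0, 0, 0, 0, 0, 0, 0], [0, 0, 0, 0, 0, 0, 0]]]}}

```text
time_s: 4.1
tcp_pos: [612.4, 303.6, 20.9]
orientation: [[0.013, 1.0, -0.0], [1.0, -0.013, 0.0], [0.0, -0.0, -1.0]]
wrist_force: [-2.6, -0.9, 5.0]
finger_gap: 0.148
```

Run:
```python
from h import *
import pickle
t=pickle.load(open('f0.pkl','rb'))['top']; p=t['pixels']; s=pickle.load(open('f0.pkl','rb'))['scene']
# recess dark region corners
g=cv2.cvtColor(p,cv2.COLOR_BGR2GRAY)
print(g[200,278:330].tolist()); print(g[215,305], g[230,305])
m=((g<88)).astype(np.uint8); m[:,:272]=0;m[:,335:]=0;m[:165]=0;m[215:]=0
m=cv2.morphologyEx(m,cv2.MORPH_OPEN,np.ones((2,2)));m=cv2.morphologyEx(m,cv2.MORPH_CLOSE,np.ones((9,9)))
c=max(cv2.findContours(m,0,2)[0],key=cv2.contourArea)[:,0,:]
print('recess z30',cv2.minAreaRect(onz(t,c,30)[:,:2].astype(np.float32)),len(c))
# bed outline points from crop (z30 deck corner, front): crop px -> full
cr=lambda x,y:[(x-320)/4+262,y/4+140]
print('deck front', onz(t,[cr(397,424),cr(607,393)],30).round(1).tolist())
print('recess corners',onz(t,[cr(388,155),cr(545,133),cr(562,245),cr(403,270)],30).round(1).tolist())
print('hub z68',onz(t,[cr(720,198)],68).round(1),'knob z110',onz(t,[cr(661,248)],110).round(1),'btn z60',onz(t,[cr(630,90)],55).round(1))
```

```text
[136, 135, 129, 95, 76, 77, 75, 78, 96, 127, 118, 75, 76, 76, 75, 94, 127, 116, 79, 76, 78, 78, 93, 123, 112, 76, 78, 78, 76, 84, 97, 85, 78, 79, 79, 73, 77, 78, 79, 80, 77, 77, 79, 73, 89, 114, 116, 115, 116, 114, 116, 113]
115 114
recess z30 ((563.3104248046875, 0.6914710998535156), (85.28206634521484, 117.02567291259766), 7.68654727935791) 43
deck front [[405.9, 59.4, 30.0], [425.0, -89.9, 30.0]]
recess corners [[599.4, 64.0, 30.0], [613.3, -49.9, 30.0], [531.3, -60.3, 30.0], [515.5, 54.0, 30.0]]
hub z68 [[ 557.4 -169.9   68. ]] knob z110 [[ 518.1 -124.   110. ]] btn z60 [[ 638.2 -110.5   55. ]]
```

Gripped at 14 mm, which matches the fin. Lifting and carrying above the lead-in point.

{"api": "move_arm", "payload": {"moves": [[[0, 0, -1, 0, 0, 0, 0], [0, 0, -2.5, 0, 0, 0, 0], [0, 0, -3, 0, 0, 0, 0], [0, 0, -2, 0, 0, -4.2, 0], [0, 0, 0, 0, 0, -4.3, 0]]]}}

```text
time_s: 4.6
tcp_pos: [613.7, 304.1, 109.0]
orientation: [[-0.137, 0.99, 0.005], [0.991, 0.137, 0.002], [0.001, 0.005, -1.0]]
wrist_force: [-0.2, 0.1, -4.9]
finger_gap: 0.148
```

{"api": "move_arm", "payload": {"moves": [[[-1.9, -1.2, 0, 0, 0, 0, 0], [-3.7, -2.35, 0, 0, 0, 0, 0], [-3.7, -2.35, 0, 0, 0, 0, 0], [-3.7, -2.35, 0, 0, 0, 0, 0], [-3.7, -2.35, 0, 0, 0, 0, 0], [-3.7, -2.35, 0, 0, 0, 0, 0], [-3.7, -2.35, 0, 0, 0, 0, 0], [-3.6, -2.3, 0, 0, 0, 0, 0], [-1.9, -1.15, 0, 0, 0, 0, 0], [0, 0, 0, 0, 0, 0, 0], [0, 0, 0, 0, 0, 0, 0]]]}}

```text
time_s: 5.7
tcp_pos: [466.8, -15.2, 106.0]
orientation: [[-0.133, 0.991, 0.001], [0.991, 0.133, 0.0], [-0.0, 0.001, -1.0]]
wrist_force: [0.5, -0.8, -4.3]
finger_gap: 0.14
```

Run:
```python
from h import *
import pickle
f=grab('wrist','w2.png'); pickle.dump(f,open('w2.pkl','wb'))
s=monitor.observe();print(s['time_s'],s['tcp_pos'],s['orientation'][:,1],s['wrist_force'],s['finger_gap'])
```

```text
5.75 [466.96481725 -14.73318078 105.84771658] [9.90945196e-01 1.34265197e-01 6.88921075e-04] [-0.12665665  0.68829383 -4.71504846] 0.14259331773208722
```

View pics/w2.png

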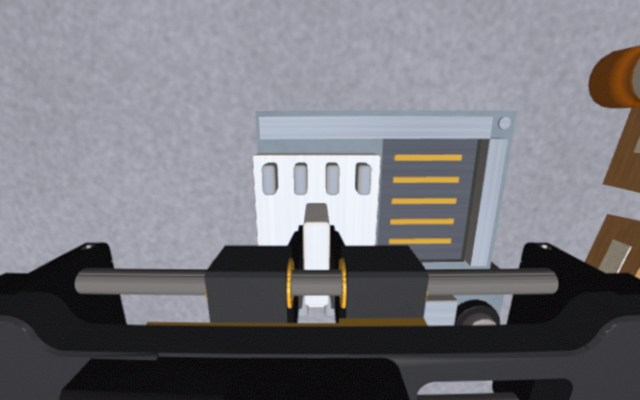

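Run:
```python
from h import *
import pickle
f=pickle.load(open('w2.pkl','rb')); g=cv2.cvtColor(f['pixels'],cv2.COLOR_BGR2GRAY).astype(int)
for c in(275,360,400,460): print('col',c,g[105:165,c].tolist())
for r in(150,200,235): print('row',r,g[r,375:515].tolist())
print('row190',g[190,248:266].tolist()); print('row175',g[175,370:392].tolist())
```

```text
col 275 [157, 159, 159, 158, 157, 153, 148, 145, 145, 145, 148, 165, 188, 194, 190, 190, 186, 189, 191, 190, 187, 185, 185, 189, 190, 188, 189, 190, 188, 185, 183, 185, 188, 181, 165, 150, 146, 146, 147, 147, 149, 149, 150, 151, 152, 152, 147, 142, 124, 134, 197, 239, 243, 243, 243, 243, 238, 202, 128, 86]
col 360 [159, 160, 161, 161, 159, 157, 154, 152, 152, 152, 158, 178, 185, 185, 185, 185, 185, 185, 185, 185, 183, 181, 183, 188, 188, 186, 183, 182, 181, 180, 180, 184, 187, 178, 157, 150, 151, 150, 150, 150, 150, 150, 151, 152, 151, 151, 152, 141, 126, 137, 197, 240, 242, 243, 243, 242, 228, 162, 93, 79]
col 400 [158, 157, 156, 159, 158, 153, 151, 150, 152, 152, 156, 172, 180, 179, 179, 182, 184, 183, 181, 180, 179, 176, 177, 182, 183, 183, 181, 177, 176, 176, 175, 181, 179, 156, 114, 95, 99, 98, 99, 98, 99, 96, 98, 97, 96, 94, 95, 95, 101, 130, 166, 174, 174, 176, 167, 145, 110, 95, 97, 97]
col 460 [169, 168, 168, 167, 163, 156, 149, 149, 150, 150, 156, 166, 175, 177, 179, 182, 182, 182, 179, 179, 176, 175, 178, 180, 183, 185, 180, 179, 177, 177, 179, 182, 179, 152, 115, 99, 98, 
[... 1505 characters left out ...]
, 99, 100, 99, 99, 99, 98, 99, 98, 98, 97, 98, 99, 97, 97, 99, 99, 98, 98, 97, 97, 98, 97, 98, 99, 99, 98, 98, 97, 98, 98, 98, 98, 97, 99, 99, 99, 97, 98, 98, 97, 98, 98, 98, 99, 96, 97, 98, 98, 98, 98, 99, 98, 98, 98, 98, 98, 98, 96, 98, 98, 97, 95, 81, 68, 66, 69, 77, 78, 80, 80, 80, 78, 91, 136, 179, 188, 186, 186, 187, 186, 184, 184, 188, 187, 186, 185, 182, 180, 180, 173, 161, 152, 149, 153, 156, 159, 160, 162, 161, 160, 159, 159, 157, 161, 163, 166, 167, 168, 167, 166, 163, 162, 160]
row190 [163, 166, 165, 163, 160, 164, 192, 228, 239, 241, 240, 240, 240, 233, 203, 172, 170, 177]
row175 [175, 216, 240, 243, 244, 244, 244, 243, 233, 192, 145, 114, 99, 97, 96, 97, 97, 97, 98, 98, 97, 96]
```

Run:
```python
from h import *
import pickle
f=pickle.load(open('w2.pkl','rb')); th=np.radians(7.7)
R=np.array([[np.cos(th),-np.sin(th)],[np.sin(th),np.cos(th)]]); o=np.array([562.9,1.9])
def b(uv,z): 
    w=onz(f,uv,z)[:,:2]; q=(w-o)@R; return q.round(1).tolist(), 'yaw',np.degrees(np.arctan2(*(w[-1]-w[0])[::-1])).round(2)
print('fence y57.5',b([[275,138.8],[360,138.4],[460,138.3]],42))
print('stop x43',b([[487.5,150],[480.2,200],[474.8,235]],42))
print('recess edge x-42.5',b([[382.2,150],[382.2,150]],30))
print('plate +y edge',b([[275,154.7],[360,154.7]],99))
print('plate left,right',b([[254.3,190],[379.4,175]],99))
s=monitor.observe();print('tcp bed',(s['tcp_pos'][:2]-o)@R)
```

```text
fence y57.5 ([[-130.4, 56.9], [-61.4, 57.1], [20.6, 57.5]], 'yaw', np.float64(7.91))
stop x43 ([[45.0, 48.1], [45.2, 5.1], [45.4, -27.5]], 'yaw', np.float64(-82.03))
recess edge x-42.5 ([[-40.0, 46.7], [-40.0, 46.7]], 'yaw', np.float64(0.0))
plate +y edge ([[-122.7, 50.2], [-69.8, 50.1]], 'yaw', np.float64(7.61))
plate left,right ([[-137.0, 27.7], [-57.0, 37.3]], 'yaw', np.float64(14.57))
tcp bed [-97.29877081  -3.62921353]
```

{"api": "move_arm", "payload": {"moves": [[[0.1, 0, 1.5, 0, 0, -0.3, 0], [0.1, 0, 2, 0, 0, 0, 0], [0, 0, 1.3, 0, 0, 0, 0], [0, 0, 0.4, 0, 0, 0, 0], [0, 0, 0.2, 0, 0, 0, 0], [0, 0, 0.1, 0, 0, 0, 0], [0, 0, 0, 0, 0, 0, 0], [0, 0, 0, 0, 0, 0, 0]]]}}

```text
time_s: 6.55
tcp_pos: [466.5, -12.9, 51.1]
orientation: [[-0.14, 0.99, 0.001], [0.99, 0.14, -0.0], [-0.0, 0.001, -1.0]]
wrist_force: [-0.4, -0.0, -4.1]
finger_gap: 0.143
```

{"api": "move_arm", "payload": {"moves": [[[0, 0, 0.05, 0, 0, 0, 0], [0, 0, 0.05, 0, 0, 0, 0], [0, 0, 0.05, 0, 0, 0, 0], [0, 0, 0, 0, 0, 0, 0], [0, 0, 0, 0, 0, 0, 0]]]}}

```text
time_s: 7.05
tcp_pos: [466.6, -12.9, 50.8]
orientation: [[-0.14, 0.99, 0.002], [0.99, 0.14, -0.0], [-0.0, 0.002, -1.0]]
wrist_force: [-3.9, 1.3, 22.4]
finger_gap: 0.145
```

{"api": "move_arm", "payload": {"moves": [[[0, 0, -0.05, 0, 0, 0, 2.5], [0, 0, 0, 0, 0, 0, 2.5], [0, 0, 0, 0, 0, 0, 2.5], [0, 0, 0, 0, 0, 0, 0], [0, 0, 0, 0, 0, 0, 0], [0, 0, 0, 0, 0, 0, 0], [0, 0, 0, 0, 0, 0, 0]]], "grip_force": 20}}

```text
time_s: 7.75
tcp_pos: [466.3, -12.9, 49.5]
orientation: [[-0.14, 0.99, 0.0], [0.99, 0.14, 0.0], [0.0, 0.0, -1.0]]
wrist_force: [1.1, -0.2, -0.8]
finger_gap: 0.143
```

{"api": "move_arm", "payload": {"moves": [[[0.05, 0.4, 0, 0, 0, 0, 0], [0.05, 0.8, 0, 0, 0, 0, 0], [0.05, 0.8, 0, 0, 0, 0, 0], [0.05, 1, 0, 0, 0, 0, 0], [0, 1, 0, 0, 0, 0, 0], [0, 1, 0, 0, 0, 0, 0], [0, 1, 0, 0, 0, 0, 0], [0, 0, 0, 0, 0, 0, 0]]]}}

```text
time_s: 8.55
tcp_pos: [527.6, -2.4, 49.6]
orientation: [[-0.14, 0.99, 0.003], [0.99, 0.14, -0.0], [-0.001, 0.003, -1.0]]
wrist_force: [2.7, 0.8, 1.9]
finger_gap: 0.15
```

{"api": "move_arm", "payload": {"moves": [[[0, 0.8, 0, 0, 0, 0, 0], [0, 0.8, 0, 0, 0, 0, 0], [0, 0.8, 0, 0, 0, 0, 0], [0, 0.7, 0, 0, 0, 0, 0], [0, 0.4, 0, 0, 0, 0, 0], [0, 0.2, 0, 0, 0, 0, 0], [0, 0, 0, 0, 0, 0, 0], [0, 0, 0.1, 0, 0, 0, 0], [0, 0, 0.1, 0, 0, 0, 0], [0, 0, 0, 0, 0, 0, 0]]]}}

```text
time_s: 9.55
tcp_pos: [562.3, 2.6, 47.5]
orientation: [[-0.139, 0.99, 0.001], [0.99, 0.139, 0.0], [0.0, 0.001, -1.0]]
wrist_force: [1.8, -0.0, -5.2]
finger_gap: 0.147
```

{"api": "move_arm", "payload": {"moves": [[[0, 0.1, 0, 0, 0, 0, 0], [0, 0.1, 0.1, 0, 0, 0, 0], [0, 0, 0.1, 0, 0, 0, 0], [0, 0, 0.1, 0, 0, 0, 0], [0, 0, 0.05, 0, 0, 0, 0], [0, 0, 0, 0, 0, 0, 0], [0, 0, 0, 0, 0, 0, 0]]]}}

```text
time_s: 10.25
tcp_pos: [564.0, 2.9, 44.1]
orientation: [[-0.14, 0.99, -0.0], [0.99, 0.14, 0.0], [0.0, 0.0, -1.0]]
wrist_force: [0.3, 0.5, -4.3]
finger_gap: 0.148
```

{"api": "move_arm", "payload": {"moves": [[[0, 0, 0.05, 0, 0, 0, 0], [0, 0, 0, 0, 0, 0, 0], [0, 0, 0, 0, 0, 0, 3], [0, 0, 0, 0, 0, 0, 3], [0, 0, 0, 0, 0, 0, 3], [0, 0, -3, 0, 0, 0, 3], [0, 0, -5, 0, 0, 0, 3], [0, 0, -4, 0, 0, 0, 3], [0, 0, 0, 0, 0, 0, 3]]]}}

```text
time_s: 11.15
tcp_pos: [566.1, 2.8, 168.9]
orientation: [[-0.14, 0.99, 0.009], [0.99, 0.14, -0.001], [-0.002, 0.009, -1.0]]
wrist_force: [0.1, 0.5, -0.2]
finger_gap: 0.316
```

Run:
```python
from h import *
import pickle
f=grab('wrist','w3.png'); t=grab('top','t3.png');sc=grab('scene');pickle.dump((f,t,sc),open('w3.pkl','wb'))
s=monitor.observe();print(s['time_s'],s['tcp_pos'],s['wrist_force'])
a=cv2.resize(sc['pixels'][160:270,230:390],(640,440),interpolation=cv2.INTER_CUBIC)
w=np.zeros((600,640,3),np.uint8); w[:440]=a
cv2.imwrite('pics/w3b.png',np.vstack([a[:340],f['pixels'][60:320]]))
```

```text
11.3 [563.67191592   2.96854748 163.19292461] [-0.42420776  0.2654108  -0.20661725]
```

View pics/w3b.png

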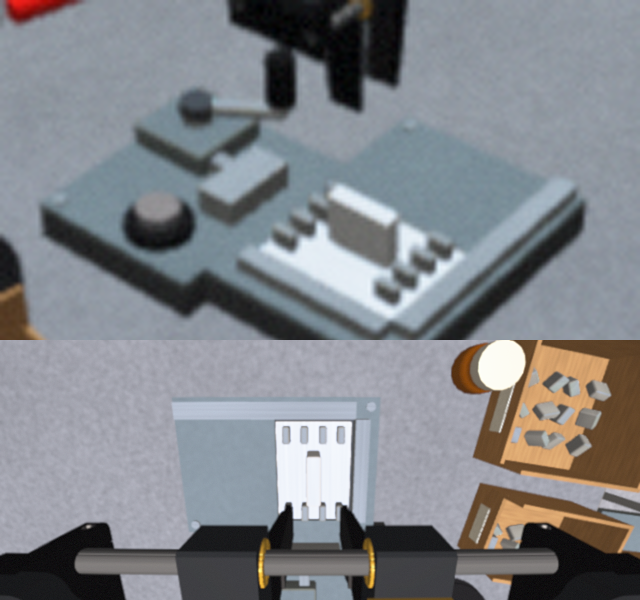

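The carrier looks seated: it lies flat inside the recess against the fence and stop frame, with the fin at the middle. Next I go above the crank knob and check seating numerically.

{"api": "move_arm", "payload": {"moves": [[[-2, -1, 0, 0, 0, 0, 6], [-4.1, -2.1, 0, 0, 0, 0, 6], [-4, -2.1, 0, 0, 0, 0, 6], [-2, -1, 0, 0, 0, 0, 6], [0, 0, 0, 0, 0, 0, 6], [0, 0, 0, 0, 0, 0, 6]]]}}

```text
time_s: 11.9
tcp_pos: [519.2, -125.5, 162.5]
orientation: [[-0.139, 0.99, -0.002], [0.99, 0.139, 0.001], [0.001, -0.002, -1.0]]
wrist_force: [0.7, -0.4, -0.3]
finger_gap: 0.629
```

Run:
```python
from h import *
import pickle
f,t,sc=pickle.load(open('w3.pkl','rb'))
th=np.radians(7.95);R=np.array([[np.cos(th),-np.sin(th)],[np.sin(th),np.cos(th)]]); o=np.array([565.1,2.0])
p=f['pixels']; m=(p.min(2)>205).astype(np.uint8); m[:,:265]=0;m[:,360:]=0;m[:140]=0;m[250:]=0
for z in(38,44):
    for r in(170,200):
        c=np.flatnonzero(m[r]); e=[[c.min()-.5,r],[c.max()+.5,r]]; q=onz(f,e,z)[:,:2]; print(z,r,((q-o)@R).round(1).tolist(),'width',np.linalg.norm(q[1]-q[0]).round(1))
f0=pickle.load(open('f0.pkl','rb'))
print('knob tri',tri(f0['top'],[347.25,202],f0['scene'],[299.5,174]))
f=grab('wrist','w4.png'); pickle.dump(f,open('w4.pkl','wb'))
s=monitor.observe();print(s['time_s'],s['tcp_pos'])
print(proj(f,[[518,-124,110],[559,-172,68]]))
```

```text
38 170 [[-39.8, 25.0], [39.6, 24.9]] width 79.3
38 200 [[-39.9, -8.4], [38.5, -8.5]] width 78.3
44 170 [[-39.0, 25.9], [38.8, 25.9]] width 77.8
44 200 [[-39.1, -6.7], [37.7, -6.8]] width 76.7
knob tri (array([ 519.42003306, -125.27377549,  107.90283986]), np.float64(2.9813881761434544))
11.95 [ 519.41157889 -124.94647885  162.66277645]
[[314.66825985 212.9586209 ]
 [348.30355559 250.04899715]]
```

View pics/w4.png

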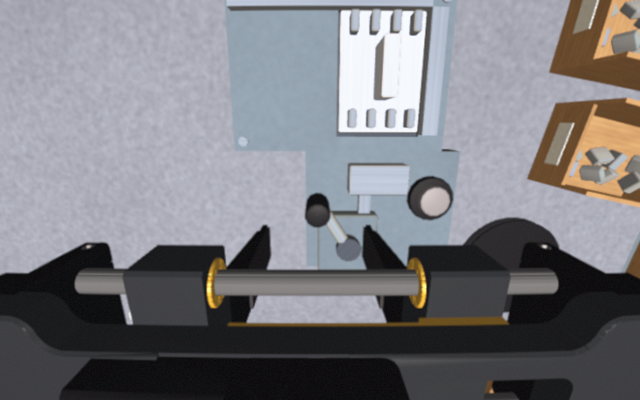

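Run:
```python
from h import *
import pickle
f=pickle.load(open('w4.pkl','rb')); g=cv2.cvtColor(f['pixels'],cv2.COLOR_BGR2GRAY)
m=(g<75).astype(np.uint8); m[:,:300]=0;m[:,335:]=0;m[:185]=0;m[235:]=0
c=max(cv2.findContours(m,0,2)[0],key=cv2.contourArea)[:,0,:]
print('blob',c.min(0),c.max(0))
for r in range(192,230,3): 
    k=np.flatnonzero(m[r]); print(r,(k.min(),k.max()) if len(k) else None)
fx=f['fx']; 
for cen in([519,-125,110],[519,-125,68]):
    a=np.linspace(0,6.28,40); P=np.array(cen)+11*np.c_[np.cos(a),np.sin(a),0*a]; q=proj(f,P); print('pred',q.min(0),q.max(0))
# button cap
m=((g>130)).astype(np.uint8); m[:,:410]=0;m[:,452:]=0;m[:175]=0;m[222:]=0
cs=[c for c in cv2.findContours(m,0,2)[0] if cv2.contourArea(c)>200]
f0=pickle.load(open('f0.pkl','rb'));
for c in cs:
    e=cv2.fitEllipse(c);print('btn',e)
    for z in(45,50,55,60): print(z,onz(f,[e[0]],z).round(1), onz(f,[[e[0][0]-e[1][0]/2,e[0][1]],[e[0][0]+e[1][0]/2,e[0][1]]],z)[:,0].round(1),onz(f0['top'],[[339.6,162.6]],z).round(1))
```

```text
blob [306 193] [329 226]
192 None
195 (np.int64(311), np.int64(323))
198 (np.int64(309), np.int64(326))
201 (np.int64(307), np.int64(327))
204 (np.int64(307), np.int64(328))
207 (np.int64(306), np.int64(328))
210 (np.int64(306), np.int64(329))
213 (np.int64(306), np.int64(334))
216 (np.int64(306), np.int64(328))
219 (np.int64(307), np.int64(327))
222 (np.int64(308), np.int64(326))
225 (np.int64(312), np.int64(322))
228 None
pred [302.41259781 201.46415089] [329.00416444 226.75877685]
pred [304.45963089 189.77076048] [327.12754308 211.62003277]
btn ((434.64404296875, 201.13133239746094), (26.068593978881836, 29.460609436035156), 52.29496383666992)
45 [[ 644.7 -114.2   45. ]] [630.9 658.5] [[ 640.1 -111.5   45. ]]
50 [[ 642.3 -113.2   50. ]] [628.7 655.9] [[ 639.  -111.1   50. ]]
55 [[ 640.  -112.1   55. ]] [626.6 653.4] [[ 637.9 -110.7   55. ]]
60 [[ 637.6 -111.    60. ]] [624.5 650.8] [[ 636.7 -110.4   60. ]]
```

Seating confirmed: the plate is 79 mm wide at z 38 and centred at x≈0. The knob is at about (520,-124.5), and its distance from the axis of 61.7 mm agrees with 60. Gripping it.

{"api": "move_arm", "payload": {"moves": [[[0.05, 0.12, 2, 0, 0, 0, 5], [0, 0, 3, 0, 0, 0, 5], [0, 0, 2.5, 0, 0, 0, 5], [0, 0, 1.3, 0, 0, 0, 5], [0, 0, 0.1, 0, 0, 0, 5], [0, 0, 0, 0, 0, 0, 0], [0, 0, 0, 0, 0, 0, 0], [0, 0, 0, 0, 0, 0, 0], [0, 0, 0, 0, 0, 0, 0], [0, 0, 0, 0, 0, 0, 0]]], "grip_force": 25}}

```text
time_s: 12.95
tcp_pos: [520.7, -125.0, 75.2]
orientation: [[-0.14, 0.99, 0.0], [0.99, 0.14, -0.0], [-0.0, 0.0, -1.0]]
wrist_force: [-1.0, 0.7, 5.4]
finger_gap: 0.228
```

{"api": "move_arm", "payload": {"moves": [[[0.38, 0.75, 0, 0, 0, 0, 0], [0.27, 0.79, 0, 0, 0, 0, 0], [0.16, 0.82, 0, 0, 0, 0, 0], [0.04, 0.84, 0, 0, 0, 0, 0], [-0.07, 0.83, 0, 0, 0, 0, 0], [-0.19, 0.82, 0, 0, 0, 0, 0], [0, 0, 0, 0, 0, 0, 0]]]}}

```text
time_s: 13.65
tcp_pos: [569.1, -112.2, 75.2]
orientation: [[-0.14, 0.99, 0.002], [0.99, 0.14, -0.0], [-0.0, 0.002, -1.0]]
wrist_force: [2.0, 1.8, 5.7]
finger_gap: 0.227
```

{"api": "move_arm", "payload": {"moves": [[[-0.3, 0.78, 0, 0, 0, 0, 0], [-0.41, 0.73, 0, 0, 0, 0, 0], [-0.5, 0.67, 0, 0, 0, 0, 0], [-0.59, 0.59, 0, 0, 0, 0, 0], [-0.67, 0.5, 0, 0, 0, 0, 0], [-0.73, 0.41, 0, 0, 0, 0, 0], [0, 0, 0, 0, 0, 0, 0]]]}}

```text
time_s: 14.35
tcp_pos: [609.7, -139.4, 75.2]
orientation: [[-0.139, 0.99, 0.002], [0.99, 0.139, -0.0], [-0.001, 0.001, -1.0]]
wrist_force: [0.7, -1.2, 4.9]
finger_gap: 0.226
```

Now β≈25°; small steps from here, watching force.

{"api": "move_arm", "payload": {"moves": [[[-0.39, 0.17, 0, 0, 0, 0, 0], [-0.4, 0.14, 0, 0, 0, 0, 0], [-0.2, 0.05, 0, 0, 0, 0, 0], [0, 0, 0, 0, 0, 0, 0]]]}}

```text
time_s: 14.75
tcp_pos: [614.2, -148.1, 75.2]
orientation: [[-0.139, 0.99, 0.001], [0.99, 0.139, 0.0], [-0.0, 0.001, -1.0]]
wrist_force: [-0.3, 1.3, 3.7]
finger_gap: 0.224
```

{"api": "move_arm", "payload": {"moves": [[[-0.2, 0.05, 0, 0, 0, 0, 0], [-0.2, 0.04, 0, 0, 0, 0, 0], [0, 0, 0, 0, 0, 0, 0]]]}}

```text
time_s: 15.05
tcp_pos: [615.6, -151.8, 75.2]
orientation: [[-0.14, 0.99, 0.001], [0.99, 0.14, 0.0], [-0.0, 0.001, -1.0]]
wrist_force: [0.2, 0.9, 5.1]
finger_gap: 0.226
```

{"api": "move_arm", "payload": {"moves": [[[-0.2, 0.03, 0, 0, 0, 0, 0], [-0.15, 0.02, 0, 0, 0, 0, 0], [0, 0, 0, 0, 0, 0, 0]]]}}

```text
time_s: 15.35
tcp_pos: [616.7, -155.2, 75.3]
orientation: [[-0.14, 0.99, 0.001], [0.99, 0.14, 0.0], [0.0, 0.001, -1.0]]
wrist_force: [-0.3, 1.6, 5.0]
finger_gap: 0.226
```

{"api": "move_arm", "payload": {"moves": [[[-0.2, 0.02, 0, 0, 0, 0, 0], [-0.15, 0.01, 0, 0, 0, 0, 0], [0, 0, 0, 0, 0, 0, 0]]]}}

```text
time_s: 15.65
tcp_pos: [617.5, -158.5, 75.2]
orientation: [[-0.14, 0.99, 0.001], [0.99, 0.14, 0.0], [0.0, 0.001, -1.0]]
wrist_force: [-0.2, 2.4, 5.5]
finger_gap: 0.226
```

{"api": "move_arm", "payload": {"moves": [[[-0.2, 0.01, 0, 0, 0, 0, 0], [-0.15, 0, 0, 0, 0, 0, 0], [0, 0, 0, 0, 0, 0, 0]]]}}

```text
time_s: 15.95
tcp_pos: [618.1, -161.9, 75.2]
orientation: [[-0.14, 0.99, 0.001], [0.99, 0.14, 0.0], [0.0, 0.001, -1.0]]
wrist_force: [0.4, 2.9, 4.3]
finger_gap: 0.226
```

{"api": "move_arm", "payload": {"moves": [[[-0.15, 0, 0, 0, 0, 0, 0], [-0.15, 0, 0, 0, 0, 0, 0], [0, 0, 0, 0, 0, 0, 0]]]}}

```text
time_s: 16.25
tcp_pos: [618.5, -164.9, 75.2]
orientation: [[-0.14, 0.99, 0.001], [0.99, 0.14, 0.0], [0.0, 0.001, -1.0]]
wrist_force: [0.3, 3.4, 4.3]
finger_gap: 0.226
```

{"api": "move_arm", "payload": {"moves": [[[-0.1, 0, 0, 0, 0, 0, 0], [-0.1, -0.01, 0, 0, 0, 0, 0], [0, 0, 0, 0, 0, 0, 0]]]}}

```text
time_s: 16.55
tcp_pos: [618.5, -165.7, 75.2]
orientation: [[-0.139, 0.99, 0.001], [0.99, 0.139, 0.002], [0.002, 0.001, -1.0]]
wrist_force: [0.8, 10.3, 6.3]
finger_gap: 0.228
```

{"api": "move_arm", "payload": {"moves": [[[-0.1, -0.01, 0, 0, 0, 0, 0], [-0.1, -0.01, 0, 0, 0, 0, 0], [0, 0, 0, 0, 0, 0, 0]]]}}

```text
time_s: 16.85
tcp_pos: [618.6, -166.3, 75.2]
orientation: [[-0.139, 0.99, 0.0], [0.99, 0.139, 0.004], [0.004, 0.001, -1.0]]
wrist_force: [1.0, 18.2, 7.6]
finger_gap: 0.226
```

Contact came at a≈3.0 and the force rose to 18 N, so it is clamped firmly. Releasing and moving over to the button.

{"api": "move_arm", "payload": {"moves": [[[0, 0, 0, 0, 0, 0, 0], [0, 0, 0, 0, 0, 0, 4.5], [0, 0, 0, 0, 0, 0, 4.5], [0, 0, 0, 0, 0, 0, 4.5], [0, 0, -2.5, 0, 0, 0, 4.5], [0, 0, -4, 0, 0, 0, 4.5], [1.7, 0.9, -1.5, 0, 0, 0, 0], [1.75, 0.9, 0, 0, 0, 0, 0], [1.7, 0.9, 0, 0, 0, 0, 0], [0, 0, 0, 0, 0, 0, 0], [0, 0, 0, 0, 0, 0, 0]]]}}

```text
time_s: 17.95
tcp_pos: [637.6, -114.2, 153.9]
orientation: [[-0.141, 0.99, -0.001], [0.99, 0.141, 0.0], [0.0, -0.001, -1.0]]
wrist_force: [0.5, -1.0, 0.0]
finger_gap: 0.11
```

Run:
```python
from h import *
import pickle
f=grab('wrist','w5.png'); sc=grab('scene'); pickle.dump((f,sc),open('w5.pkl','wb'))
s=monitor.observe();print(s['time_s'],s['tcp_pos'],s['wrist_force'],s['finger_gap'])
print(proj(f,[[638.5,-111.5,58]]),proj(sc,[[638.5,-111.5,58]]))
a=cv2.resize(sc['pixels'][165:255,230:390],(640,360),interpolation=cv2.INTER_CUBIC)
cv2.imwrite('pics/w5b.png',np.vstack([a[:330],f['pixels'][30:300]]))
```

```text
18.05 [ 637.50027518 -114.93503228  154.07908125] [-0.4913844  -0.45358896  0.40512288] 0.03619240569880057
[[317.13960771 198.24357834]] [[270.23917844 208.92527263]]
```

View pics/w5b.png

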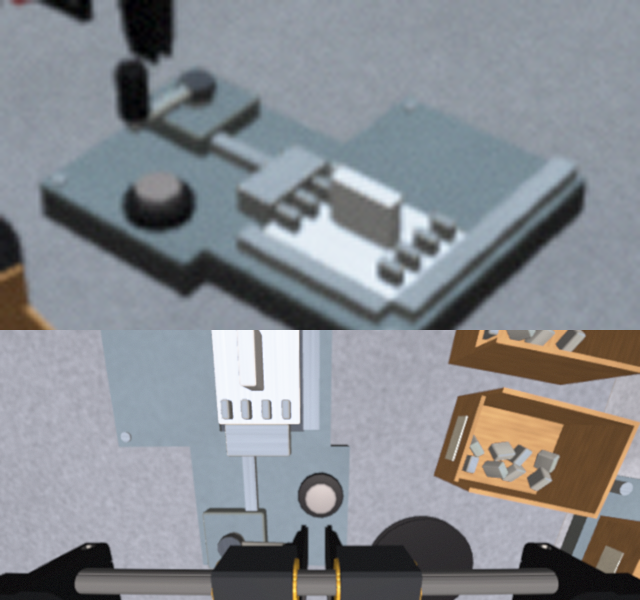

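The jaw bears on the carrier's edge and the button cap is at wrist pixel (320,197), as predicted within 3 px. Descending on it.

{"api": "move_arm", "payload": {"moves": [[[0.2, 0.4, 3, 0, 0, 0, 0], [0, 0, 3, 0, 0, 0, 0], [0, 0, 2, 0, 0, 0, 0], [0, 0, 1, 0, 0, 0, 0], [0, 0, 0.2, 0, 0, 0, 0], [0, 0, 0.2, 0, 0, 0, 0], [0, 0, 0.2, 0, 0, 0, 0], [0, 0, 0, 0, 0, 0, 0]]]}}

```text
time_s: 18.85
tcp_pos: [641.7, -112.0, 59.2]
orientation: [[-0.14, 0.99, 0.001], [0.99, 0.14, -0.0], [-0.0, 0.001, -1.0]]
wrist_force: [0.3, -0.5, -0.7]
finger_gap: 0.005
```

{"api": "move_arm", "payload": {"moves": [[[0, 0, 0.2, 0, 0, 0, 0], [0, 0, 0.2, 0, 0, 0, 0], [0, 0, 0, 0, 0, 0, 0]]]}}

```text
time_s: 19.15
tcp_pos: [641.3, -111.8, 54.5]
orientation: [[-0.14, 0.99, -0.0], [0.99, 0.14, 0.0], [0.0, -0.0, -1.0]]
wrist_force: [0.7, -0.2, -0.8]
finger_gap: 0.005
```

{"api": "move_arm", "payload": {"moves": [[[0, 0, 0.2, 0, 0, 0, 0], [0, 0, 0.1, 0, 0, 0, 0], [0, 0, 0, 0, 0, 0, 0]]]}}

```text
time_s: 19.45
tcp_pos: [641.5, -111.9, 51.6]
orientation: [[-0.14, 0.99, 0.0], [0.99, 0.14, 0.0], [0.0, 0.0, -1.0]]
wrist_force: [0.5, 1.2, 2.6]
finger_gap: 0.006
```

Contact at about 52. Pressing.

{"api": "move_arm", "payload": {"moves": [[[0, 0, 0.2, 0, 0, 0, 0], [0, 0, 0.2, 0, 0, 0, 0], [0, 0, 0, 0, 0, 0, 0]]]}}

```text
time_s: 19.75
tcp_pos: [641.5, -111.9, 47.6]
orientation: [[-0.14, 0.99, 0.0], [0.99, 0.14, 0.0], [0.0, 0.0, -1.0]]
wrist_force: [-0.7, 1.2, 4.6]
finger_gap: 0.003
```

{"api": "move_arm", "payload": {"moves": [[[0, 0, 0.1, 0, 0, 0, 0], [0, 0, 0.1, 0, 0, 0, 0], [0, 0, 0, 0, 0, 0, 0]]]}}

```text
time_s: 20.05
tcp_pos: [641.6, -111.9, 46.3]
orientation: [[-0.14, 0.99, 0.001], [0.99, 0.14, -0.0], [-0.0, 0.001, -1.0]]
wrist_force: [-3.1, -0.4, 8.0]
finger_gap: 0.007
```

{"api": "move_arm", "payload": {"moves": [[[0, 0, 0.1, 0, 0, 0, 0], [0, 0, 0, 0, 0, 0, 0], [0, 0, 0, 0, 0, 0, 0]]]}}

```text
time_s: 20.35
tcp_pos: [641.7, -111.9, 46.1]
orientation: [[-0.14, 0.99, 0.001], [0.99, 0.14, -0.0], [-0.0, 0.001, -1.0]]
wrist_force: [-4.7, 1.4, 16.1]
finger_gap: 0.008
```

The button is bottomed: z is stuck at 46.1, 6 mm below contact, at 16 N. Letting go and retreating.

{"api": "move_arm", "payload": {"moves": [[[0, 0, -1, 0, 0, 0, 0], [0, 0, -3, 0, 0, 0, 0], [0, 0, -5, 0, 0, 0, 0], [0, 0, -5, 0, 0, 0, 0], [0, -3, -3, 0, 0, 0, 0], [0, -4, 0, 0, 0, 0, 0], [0, -4, 0, 0, 0, 0, 0], [0, -3, 0, 0, 0, 0, 0], [0, 0, 0, 0, 0, 0, 0], [0, 0, 0, 0, 0, 0, 0]]]}}

```text
time_s: 21.35
tcp_pos: [502.9, -131.7, 215.0]
orientation: [[-0.139, 0.99, 0.001], [0.99, 0.139, -0.0], [-0.0, 0.001, -1.0]]
wrist_force: [0.7, -0.6, 0.1]
finger_gap: 0.002
```

Run:
```python
from h import *
f=grab('wrist'); sc=grab('scene')
s=monitor.observe();print(s['time_s'],s['tcp_pos'],s['wrist_force'])
a=cv2.resize(sc['pixels'][165:335,230:510],(640,388),interpolation=cv2.INTER_CUBIC)
cv2.imwrite('pics/w6b.png',np.vstack([a,f['pixels'][40:250]]))
```

```text
21.45 [ 503.62385607 -131.52278007  214.54935547] [ 0.38298965  0.07637571 -0.08215371]
```

View pics/w6b.png

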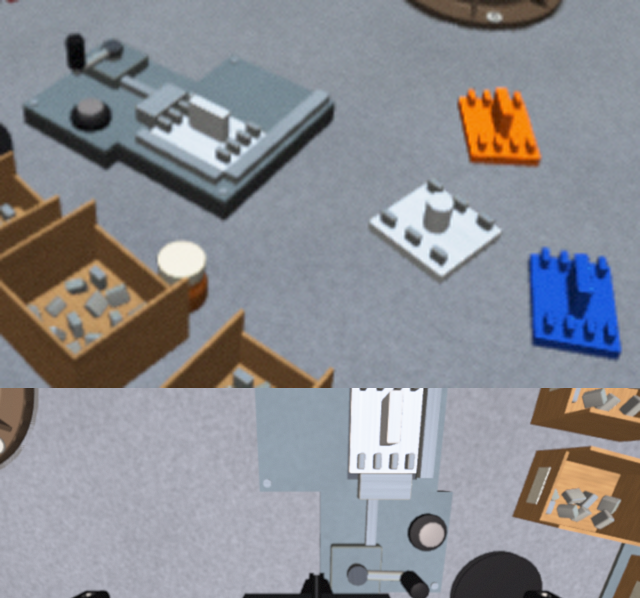

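The carrier is seated flat, the jaw bears on its edge, the button is back up, and the other parts are where they were. Handing in.

```bash
python3 -c "
from plant import env; print(env.finish_job())"
```

```text
the job is handed in; nothing more can be done
None
```

I loaded the fin-grip carrier, clamped it and pressed the start button. I handed the job in at about 21.5 s, with the arm clear of everything.

- **Loading:** I laid the carrier on the deck, released and regripped it, then slid it along the deck until it lowered into the recess. Its apparent width in the wrist image (78–79 mm) fits a plate top at the seated height, and it sat centred within about 1 mm.
- **Clamping:** I wound the crank clockwise to about 3.0 rad. The side force at the knob rose from about 3 N to 18 N, slightly above the roughly 9.5–16 N expected. The last pictures show the jaw against the carrier's edge.
- **Start button:** I pushed it until it stopped, about 6 mm below first contact and at 16 N, then let go. It looks fully up again.
- **Surroundings:** In the last pictures the square, blue and orange carriers and the jar look undisturbed. The reel is partly in view and nothing came near it. I did not look at the tape, driver or meter again; the arm never went near them.

**Disagreements:** Bed positions measured from the top camera and the wrist camera differed by about 2 mm, and I used the wrist values. Setting the carrier on the deck briefly pressed with about 22 N. No other check failed.

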